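# Set the can infeed plate to its overhang and hold it for bolting

### The arm

A 6-joint arm with a two-finger parallel gripper is mounted at the origin on a cart in front of the work surface, level with it; the furniture and walls round the work are solid. World frame = base frame: x ahead of the robot, y to its left, z up, the work surface at z = 0. Lengths are in m, angles in rad, forces in N, time in s.
With the tool pointing down it reaches from about 0.425 to 0.95 m from the base axis. Payload 3.5 kg.
Tool frame: the origin (TCP) lies between the finger pads, 19 mm behind the fingertips; this is the grasp point; z points along the fingers, y is the line along which they close (so a half turn about z gives the same grasp; the last joint's range is limited). The gripper opens to 85 mm and grips with 20 to 120 N. Pads are 22 mm wide; open, the fingers measure 114 mm over their backs; the gripper's body (76 mm by 85 mm) begins 54 mm behind the grasp point. The pads swing forward as they close: fully open they stand 13 mm farther back than shut.
Start: joints at [1.002, 0.286, 1.577, -0, 1.279, -0.15], TCP at [0.274, 0.617, 0.25] pointing down, gripper open.
Joint ranges: [-2.77, 2.77], [-0.9, 2.22], [0.21, 2.48], [-1.53, 4.67], [0.24, 2.81], [-2.84, 2.84]. Speed limits (rad/s): [2.79, 2.79, 3.14, 3.14, 3.14, 3.14].

### API

Orientations are given as a unit quaternion [x, y, z, w].
In Python, from plant import ctrl gives the robot as it stands. The module is installed in compiled form; this text tells all that it offers.
- The arm moves only by the tool send_rows, never from a script. Its argument "rows" is text: rows parted by semicolons, each of 7 numbers parted by spaces: the turn, a rotation vector about the tool's x, y, z in normalised numbers (1 is 180 degrees), then the shift along the tool's x, y, z in parts of the range, where 1.0 means 0.4 m, then the opening, from -1 (shut) to 1 (fully open). A call has 1 to 8 rows; each row is the pose to reach, as a shift and turn from the pose commanded when the call began, along the tool's axes at that moment; what a row does not reach only later rows make up. A row lasts 1/8 s, in which the tool goes at most 62.5 mm and 10.7 degrees, less where a joint would pass 70% of its speed; a pose out of reach is approached as far as the arm can. A call with a gripper value outside its range is refused whole. The fingers move at their own pace and stop on an object; "grip_force" is the grip in N (left out, the last holds). Time passes only in rows, so rows that repeat a pose let the fingers close. It gives the time, the measured TCP pose, the force, the opening and the grip force at its end, in the units of the state.
- ctrl.get_state(): the state, without advancing time (a new reading comes with each control period).
- ctrl.read_camera(name): name is "scene" or "top"; returns a dict with "color" (384x512x3 uint8, red, green, blue), "fx", "fy", "cx", "cy" (pixels), "extrinsics" (4x4, takes a point from world to camera coordinates). Camera axes: x right, y down, z forward; pixel columns grow to the right and rows downward; lengths in m; the calibration is good to about 2 mm. A picture is of the moment at which its call begins. There is no depth.
- ctrl.sign_off(): hands the job in; it is judged then, once.
Trained networks look in a picture, given as the dict that the camera call returned (one of the last four; its "shot" number tells which), for a name from the list of things; names that differ only in an ending like _2 or _b are one class to them, and where a whole thing is asked for, a point or a joint stands for the part that bears it (a point fixed in the world has none). Each returns a list of dicts, best first, with "p" (0 to 1); they miss things now and then, are a little off and sometimes report something else, mostly with a low value. They report only what shows in the picture. A call takes as long as a camera call.
- ctrl.look_for(picture, target): "position" ([x, y, z] in m, in the coordinates of the camera as it stood for that picture, good to about 4 mm: the middle of the surface that is visible of it).
The state is a dict: "time": time; "qpos": joint angles; "dq": joint speeds; "joint_efforts": joint torques, N m; "eef_pos": TCP position; "tcp_rot": TCP orientation; "contact_force": force on the tool from outside, world axes, zero at the start; "wrist_torque": the same for the moment, N m; "opening": opening from 0.0 (shut) to 1.0 (fully open); "finger_force": force on a finger pad.
Only numpy, scipy, OpenCV 4.12 (cv2) and the standard library are available. Lean on these libraries where they do the work, as an engineer would, in place of code of your own. Each camera call takes 0.05 s, during which the arm holds its last target. There are 200 camera calls.

### The job

On the infeed plate, first turn and tilt the yellow can sensor so that it looks squarely and level across the can lane at the round reflector opposite, while the plate is still well back on its stand. Then slide the plate outward, sensor end first, until the red line across it is flush with the outer edge of the stand's deck. It would tip there, so finish with the fingers still on the black handle at its tail, holding the plate down flat and not letting go, ready for a colleague to put in the bolts; leave the sensor aimed and the other things on the bench where they are.

Things in the scene. Friction and masses are not known exactly. Their poses are not given: they have to be found in the camera images.
- plate_stand: Dark steel stand, fixed to the bench, that carries the plate: flat deck 160 mm long (x), 176 mm wide (y), its top 100 mm above the bench. Green side strips (inner faces at y = +-78 mm, 14 mm above the deck) guide the plate along x; nothing keeps it from tipping. Origin: centre of the foot's underside; +x = outward, the way the plate is to slide (to the robot's right), z up.
- stand_edge (a point): Middle of the outer edge of the deck's top, 80 mm along the stand's +x from its origin, 100 mm above the bench. Axes as the stand's. Keep the arm clear of the machines: a tall cabinet with spouts stands at the left (x over 0.58 m, y over 0.25 m), and behind the stand a machine's top plate hangs 0.56 m up (x over 0.71 m, y under 0.05 m).
- infeed_plate: Loose aluminium plate 320 mm long (x), 150 wide (y), 6 thick, on the deck, 3 mm side play, 0.7 to 0.95 kg in all, slides at 3 to 7 N. Origin: centre of underside; +x = outboard end with two can guide rails (tops 38 mm above underside), sensor (x 105, y +62), reflector (x 105, y -62). Centre of mass 10 to 25 mm outboard of the origin: with the line at the edge it tips unless held down.
- plate_line (a point): Middle of the red line, 3 mm broad, across the plate's top at x = -30 mm (190 mm from the outboard end). Axes as the plate's. It is to come level with stand_edge.
- plate_handle (a point): Middle of the black handle bar at the plate's tail (x = -140 mm): round bar 10 mm thick, 90 mm long, lying across the plate (along its y) on a leg at each end, bar centre 40 mm above the plate's top. Grip it from above, closing along the plate's x. Axes as the plate's.
- sensor_head (a point): Centre of the yellow sensor head, on the far side of the lane: block 26 mm wide (its x; the side faces to grip from above), 56 long (y; the lens looks to +y), 36 high (z). It tilts about a level pivot along its x, 26 mm below this point and 48 mm above the plate's underside, and swivels about the vertical through that pivot. Aimed, its x and y point against the plate's.
- reflector (a point): Middle of the face of the round red reflector, 42 mm across, standing on the near side of the lane, 74 mm above the plate's underside.
- sensor_swivel (a joint): Swivel of the sensor about the vertical, rad; 0 = looks square across the lane (the plate's -y) at the reflector; positive = counter-clockwise from above, lens toward the outboard end. Range -1.0 to 1.0, starts positive; friction 0.06 N m, stays where it is left.
- sensor_tilt (a joint): Tilt of the sensor head about its level pivot, rad; 0 = level, negative = lens down (its top leaning over the lane, toward the robot). Range -0.7 to 0.6, starts negative; friction 0.06 N m, stays where it is left.
- peach_can: Bystander, leave alone: a standing drinks can with a peach-coloured sleeve, 66 mm wide, 157 mm tall; origin at the centre of its underside.
- sage_can: Bystander, leave alone: a standing drinks can with a sage-green sleeve, 66 mm wide, 159 mm tall; origin at the centre of its underside.
- end_stack: Bystander, leave alone: a short stack of gold can ends, 66 mm wide, 16 mm tall; origin at the centre of its underside.
- chuck: Bystander, leave alone: a bronze seaming chuck, a spool 55 mm wide, 56 mm tall; origin at the centre of its underside.
- spanner: Bystander, leave alone: a steel combination spanner lying flat, 193 mm long, 7 mm thick; origin at the centre of its underside.

How it is judged:
On the way, in this order (a step that is already met when the one before it is completed fails the run):
1. the sensor looks square and level across the lane (swivel and tilt within 0.1 rad of 0) while the red line is still at least 60 mm inboard of the deck's edge (value of joint sensor_swivel between -0.1 and 0.1 rad and value of joint sensor_tilt between -0.1 and 0.1 rad and x of plate_line in the frame of stand_edge below -0.06 m), for 0.2 s.
2. the red line is within 5 mm of the deck's outer edge and the fingers are at the tail handle (x of plate_line in the frame of stand_edge between -0.005 and 0.005 m and contact force between the fingers and infeed_plate above 1 N and distance between the grasp point and plate_handle below 0.06 m), for 0.2 s.
At the end, for the whole second after the job is handed in: Holding: the fingers still bear on the plate's tail handle (over 1 N, TCP within 60 mm of it), the red line is within 5 mm of the deck's outer edge, the plate lies flat on the deck (tilt under 0.035 rad, height within 4 mm) and still, and the sensor is still square and level within 0.1 rad (all of step 2 and value of joint sensor_swivel between -0.1 and 0.1 rad and value of joint sensor_tilt between -0.1 and 0.1 rad and angle between infeed_plate's own z axis and vertical below 0.035 rad and linear speed of infeed_plate below 0.01 m/s and z of infeed_plate in the frame of plate_stand between 0.096 and 0.104 m); the arm keeps its last pose, push and grip.
It fails at once if the plate tips by more than 0.2 rad (angle between infeed_plate's own z axis and vertical above 0.2 rad).
It fails at once if a bystander (can, can-end stack, chuck, spanner) is moved by more than 30 mm (distance of any of peach_can, sage_can, end_stack, chuck, spanner from where it was at the start of the episode above 0.03 m).
It also fails if it takes over 58 s, if anything falls off the work surface, if the arm or the gripper's body presses on something with over 40 N, if the wrist force passes 120 N, or if a joint passes its speed limit or range.

## Working session

There is one attempt and no reset: what is moved stays moved. The work goes in short steps, Python scripts to look and compute and a tool call to move; the robot and the scene stay as the last step left them, time stands still between calls to the robot, and variables do not carry over. Pictures are saved under pics/ and viewed, at most 10 in all, crops included, and the job is handed in when it is done.

Besides the shell and the picture viewer there is one more tool, called after "Emit:" by a JSON object that holds its "fn" and its "kwargs". send_rows: Moves the arm, as the interface text tells. Its arguments: {"type":"object","properties":{"rows":{"type":"string"},"grip_force":{"type":"number"}},"required":["rows"]}

```bash
mkdir -p pics
cat > h.py <<'E'
import numpy as np, cv2
from plant import ctrl
from scipy.spatial.transform import Rotation as R
def shot(cam,fn=None):
    p=ctrl.read_camera(cam)
    if fn: cv2.imwrite('pics/'+fn,p['color'][:,:,::-1])
    return p
def find(p,n):
    E=np.array(p['extrinsics']);o=[]
    for d in ctrl.look_for(p,n)[:2]:
        c=np.array(d['position']);w=E[:3,:3].T@(c-E[:3,3])
        o.append((round(d['p'],2),w.round(4).tolist(),[int(p['fx']*c[0]/c[2]+p['cx']),int(p['fy']*c[1]/c[2]+p['cy'])]))
    return o
def proj(p,w):
    E=np.array(p['extrinsics']);c=E[:3,:3]@np.array(w)+E[:3,3]
    return p['fx']*c[0]/c[2]+p['cx'],p['fy']*c[1]/c[2]+p['cy']
def ray(p,u,v,z):
    E=np.array(p['extrinsics']);o=-E[:3,:3].T@E[:3,3]
    d=E[:3,:3].T@np.array([(u-p['cx'])/p['fx'],(v-p['cy'])/p['fy'],1]);return o+d*(z-o[2])/d[2]
E
python3 - <<'E'
from h import *
s=ctrl.get_state();print(s['eef_pos'],s['tcp_rot'])
print(R.from_quat(s['tcp_rot']).as_matrix().round(3))
im=[]
for c in('scene','top'):
    p=shot(c,c+'0.png');im.append(p['color'])
    E=np.array(p['extrinsics']);print(c,p['fx'],(-E[:3,:3].T@E[:3,3]).round(3),E[:3,:3].round(2).tolist())
    for n in['plate_stand','infeed_plate','plate_line','plate_handle','sensor_head','reflector','peach_can','sage_can','end_stack','chuck','spanner']:print(n,find(p,n))
E
```

```text
[0.27413268 0.61615961 0.24864715] [ 2.07877649e-01  9.78154138e-01 -1.09432302e-03 -4.10483594e-04]
[[-0.914  0.407 -0.001]
 [ 0.407  0.914 -0.002]
 [ 0.    -0.002 -1.   ]]
scene 379.8533886068854 [1.421 0.079 0.762] [[-0.14, 0.99, 0.0], [0.56, 0.09, -0.82], [-0.81, -0.12, -0.57]]
plate_stand [(0.94, [0.561, 0.0542, 0.0473], [289, 235])]
infeed_plate [(0.61, [0.5086, 0.0372, 0.1102], [286, 207]), (0.5, [0.5644, 0.0593, 0.0481], [291, 236])]
plate_line [(0.72, [0.5105, 0.0369, 0.1059], [285, 208]), (0.39, [0.4957, 0.294, 0.0054], [368, 240])]
plate_handle [(0.86, [0.5105, 0.0357, 0.1073], [285, 208])]
sensor_head [(0.49, [0.5826, -0.0478, 0.1799], [253, 199]), (0.2, [0.4942, 0.2962, 0.0054], [369, 239])]
reflector [(0.96, [0.5062, 0.0348, 0.1093], [285, 207]), (0.56, [0.5577, 0.0544, 0.0455], [289, 235])]
peach_can [(0.95, [0.4583, -0.3714, 0.1043], [159, 188])]
sage_can [(0.71, [0.6031, -0.3675, 0.0925], [143, 218]), (0.44, [0.5088, 0.0327, 0.1058], [284, 208])]
end_stack [(0.46, [0.5118, -0.3386, 0.0128], [167, 222])]
chuck [(0.82, [0.5771, 0.2155, 0.0314], [345, 249]), (0.58, [0.5
[... 447 characters left out ...]
], [220, 199]), (0.5, [0.5555, -0.0473, 0.1901], [250, 177])]
plate_handle [(0.83, [0.498, 0.0428, 0.1078], [223, 198]), (0.57, [0.5585, -0.0508, 0.1887], [251, 176])]
sensor_head [(0.75, [0.5573, -0.0491, 0.1906], [251, 176]), (0.37, [0.4235, 0.0433, 0.1125], [222, 221])]
reflector [(0.83, [0.4933, 0.0447, 0.1018], [222, 200])]
peach_can [(0.57, [0.4328, -0.3754, 0.088], [349, 219]), (0.48, [0.5591, -0.051, 0.1857], [251, 176])]
sage_can [(0.24, [0.4991, 0.0441, 0.1049], [222, 198])]
end_stack [(0.53, [0.4961, -0.3358, 0.0152], [332, 202])]
chuck [(0.59, [0.496, -0.3381, 0.017], [333, 202]), (0.56, [0.5718, 0.2215, 0.0567], [171, 178])]
spanner [(0.73, [0.4869, 0.2955, 0.0073], [152, 204])]
```

View pics/scene0.png

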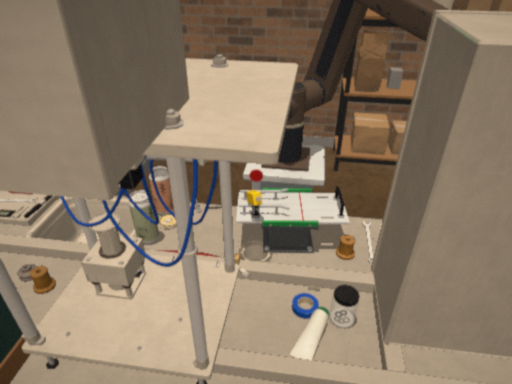

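View pics/top0.png

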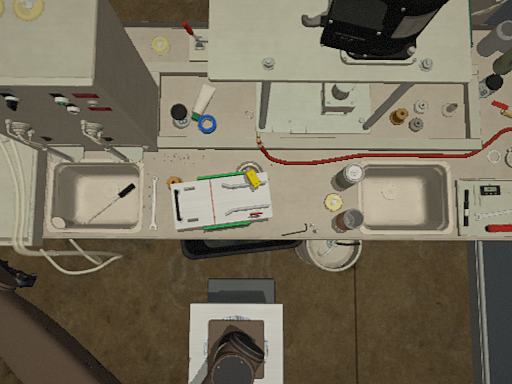

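The scene view shows the plate on its green-guided stand with its sensor near (253,198), reflector (257,175) and handle (341,200). In the top view the handle is near (179,205), the red line (212,200) and the sensor (252,178). I'll enlarge both.

Run:
```python
from h import *
a=cv2.imread('pics/top0.png')[160:240,160:290];cv2.imwrite('pics/topc.png',cv2.resize(a,None,fx=6,fy=6,interpolation=cv2.INTER_CUBIC))
a=cv2.imread('pics/scene0.png')[160:260,225:355];cv2.imwrite('pics/scenec.png',cv2.resize(a,None,fx=6,fy=6,interpolation=cv2.INTER_CUBIC))
```

```text
(no output)
```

View pics/topc.png

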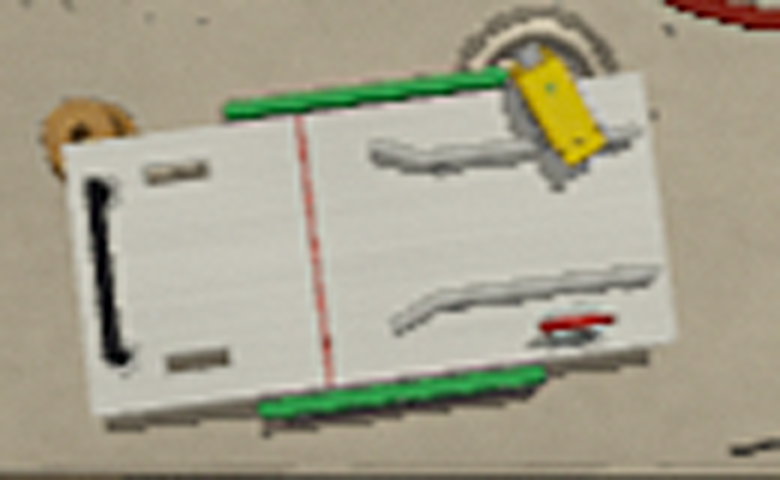

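View pics/scenec.png

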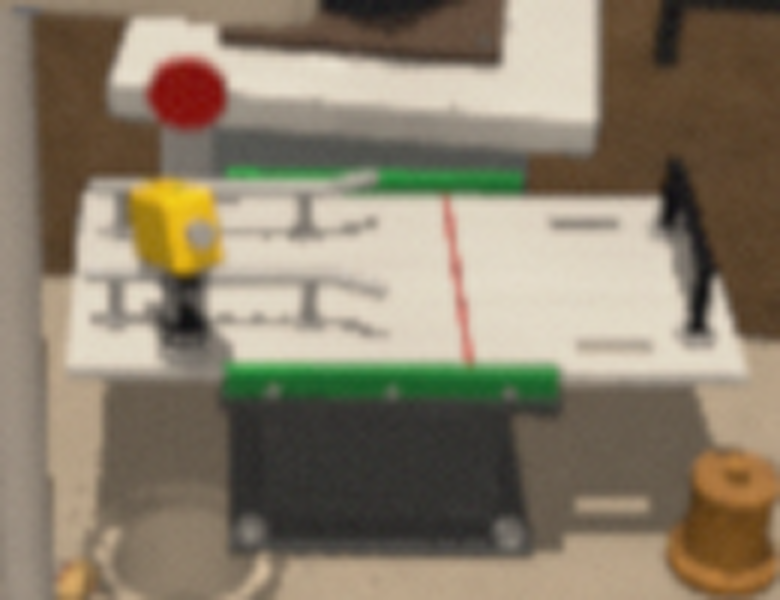

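The crops show the plate corners at top-crop (65,148), (640,72), (678,340), (95,412). The red line runs (298,118)–(329,385), the handle (97,188)–(118,358), and the green strips end near (510,72) and (545,375). The sensor is turned outboard, lens down. I'll fit poses from these.

```bash
cat >> h.py <<'E'
from scipy.optimize import minimize
def plateT(x,y,yaw): # yaw of plate x axis in world
    return R.from_euler('z',yaw).as_matrix(),np.array([x,y,0.1])
def headpts(sw,ti):
    # aimed head axes against plate's: rotate pi about z; swivel +ccw; tilt about head x (neg = lens down)
    A=R.from_euler('z',np.pi+sw).as_matrix()@R.from_euler('x',ti).as_matrix()
    b=np.array([[sx*.013,sy*.028,.026+sz*.018] for sx in(-1,1) for sy in(-1,1) for sz in(-1,1)])
    return (A@b.T).T+np.array([.105,.062,.048]),A
def ymask(p):
    h=cv2.cvtColor(p['color'],cv2.COLOR_RGB2HSV).astype(float)
    return ((h[...,0]>20)&(h[...,0]<34)&(h[...,1]>140)&(h[...,2]>70)).astype(np.float32)
def fit_sensor(ps,pose,x0=(.4,-.3)):
    Rp,t=plateT(*pose);S=8;dat=[]
    for p in ps:
        u,v=proj(p,Rp@np.array([.105,.062,.074])+t);u0,v0=int(u)-24,int(v)-24
        m=ymask(p)[v0:v0+48,u0:u0+48];c=p['color'][v0:v0+48,u0:u0+48].astype(float)
        # soft yellowness: r-b
        y=(c[...,0]-c[...,2]); 
        dat.append((p,u0,v0,m))
    def cost(q):
        pts,_=headpts(q[0],q[1]);w=(Rp@pts.T).T+t;e=0
        for k,(p,u0,v0,m) in enumerate(dat):
            uv=np.array([proj(p,a) for a in w])-[u0,v0]+[q[2+2*k],q[3+2*k]]
            hull=cv2.convexHull(((uv+.5)*S*16).astype(np.int32).astype(np.float32)).astype(np.int32)
            im=np.zeros((48*S,48*S),np.float32);cv2.fillConvexPoly(im,hull,1.,shift=4)
            r=cv2.resize(im,(48,48),interpolation=cv2.INTER_AREA)
            e+=((r-m)**2).sum()
        return e+.3*(np.array(q[2:])**2).sum()
    best=None
    for s in(x0[0]-.25,x0[0],x0[0]+.25):
        for ti in(x0[1]-.2,x0[1],x0[1]+.2):
            q0=np.r_[s,ti,np.zeros(2*len(ps))]
            r=minimize(cost,q0,method='Nelder-Mead',options=dict(initial_simplex=np.vstack([q0]+[q0+np.eye(len(q0))[i]*([.12,.12]+[1.5]*4)[i] for i in range(len(q0))]),maxiter=500))
            if best is None or r.fun<best.fun:best=r
    return best.x.round(3),round(best.fun,2),[int(d[3].sum()) for d in dat]
E
python3 - <<'E'
from h import *
T=shot('top');S=shot('scene')
f=lambda x,y,z:ray(T,160+x/6-.4,160+y/6-.4,z)[:2]
TL,TR,BR,BL=[f(*c,.106) for c in((65,148),(640,72),(678,340),(95,412))]
print('len',np.linalg.norm(TR-TL),np.linalg.norm(BR-BL),'wid',np.linalg.norm(TL-BL),np.linalg.norm(TR-BR))
c=(TL+TR+BR+BL)/4;d=(TR+BR-TL-BL);yaw=np.arctan2(d[1],d[0]);print('plate',c,yaw,np.degrees(yaw))
print('line',f(298,118,.106),f(329,385,.106),'handle',f(97,188,.146),f(118,358,.146))
ex=np.array([np.cos(yaw),np.sin(yaw)]);ey=np.array([-ex[1],ex[0]])
print('pred line',c-.03*ex,'pred handle',c-.14*ex,'pred sensor',c+.105*ex+.062*ey)
g=[f(*a,.114) for a in((225,108),(510,76),(260,408),(545,378))]
print('strips',g,np.linalg.norm(g[1]-g[0]),np.linalg.norm(g[3]-g[2]))
e=(g[1]+g[3])/2;print('edge',e,'line rel edge',(c-.03*ex-e)@ex)
print(fit_sensor([T,S],(c[0],c[1],yaw)))
print(fit_sensor([T],(c[0],c[1],yaw)),fit_sensor([S],(c[0],c[1],yaw)))
E
```

```text
len 0.3186986826533013 0.3190567037061778 wid 0.1458797504295063 0.14938346456622478
plate [0.4940579  0.04849708] -1.4383683828877476 -82.41243772452516
line [0.56251979 0.08896996] [0.41588082 0.0699201 ] handle [0.51820785 0.1913582 ] [0.42779529 0.17812164]
pred line [0.49009667 0.07823441] pred handle [0.47557213 0.18727127] pred sensor [ 0.56937937 -0.04739701]
strips [array([0.56662661, 0.12816692]), array([ 0.5851204 , -0.02757759]), array([0.40295374, 0.10629993]), array([ 0.41974383, -0.04745994])] 0.15683868726106295 0.15467386448387638
edge [ 0.50243211 -0.03751876] line rel edge -0.11636845184428568
(array([ 0.327, -0.451,  0.13 ,  0.254,  0.03 ,  0.199]), np.float64(75.82), [149, 170])
(array([ 0.366, -0.266,  0.656,  1.513]), np.float64(23.61), [149]) (array([ 0.282, -0.48 , -0.049,  0.116]), np.float64(40.23), [170])
```

Run:
```python
from h import *
T=shot('top');S=shot('scene');pose=(.494,.0485,-1.438);Rp,t=plateT(*pose);out=[]
for q in((.37,-.4),):
  for p in(T,S):
    u,v=proj(p,Rp@np.array([.105,.062,.074])+t);u0,v0=int(u)-16,int(v)-16;K=12
    c=p['color'][v0:v0+32,u0:u0+32][:,:,::-1];m=ymask(p)[v0:v0+32,u0:u0+32]
    im=cv2.resize(c,None,fx=K,fy=K,interpolation=cv2.INTER_NEAREST)
    mm=cv2.resize(m,None,fx=K,fy=K,interpolation=cv2.INTER_NEAREST).astype(np.uint8)
    cs,_=cv2.findContours(mm,0,2);cv2.drawContours(im,cs,-1,(255,0,0),1)
    pts,_=headpts(*q);uv=[(np.array(proj(p,Rp@a+t))-[u0,v0]+.5)*K for a in pts]
    for i in range(8):
        for j in range(i+1,8):
            if bin(i^j).count('1')==1:
                cv2.line(im,tuple(int(x) for x in uv[i]),tuple(int(x) for x in uv[j]),(0,0,255) if i&j&1 or 1 else 0,1)
    out.append(im)
cv2.imwrite('pics/ov1.png',np.hstack(out))
```

```text
(no output)
```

View pics/ov1.png

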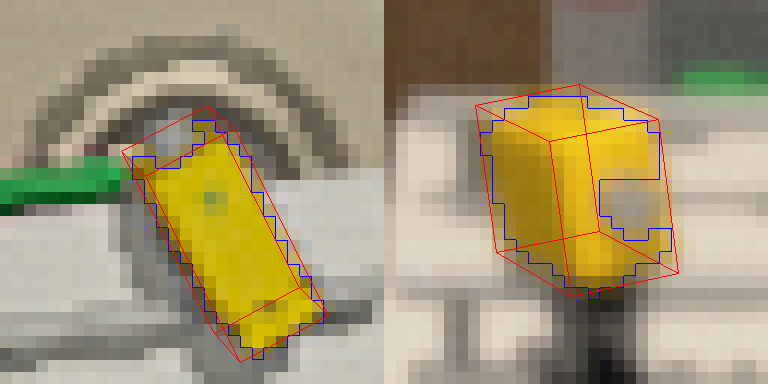

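The projected model (red wire) lies well on the yellow head in both crops, so swivel is about 0.38 and tilt about -0.42. I'll plan an approach along the head's own axis.

```bash
cat >> h.py <<'E'
PO=(.494,.0485,-1.438)
def tool(sw,ti,up=0,pose=PO,dz=.003): # gripping pose for head at sw,ti
    Rp,t=plateT(*pose);_,A=headpts(sw,ti);H=Rp@A
    c=Rp@np.array([.105,.062,.048])+t+H@np.array([0,0,.026+dz+up])
    M=np.stack([-H[:,1],-H[:,0],-H[:,2]],1);return M,c
def rows(targets,base=None):
    if base is None:
        s=ctrl.get_state();base=(R.from_quat(s['tcp_rot']).as_matrix(),np.array(s['eef_pos']))
    for M,c in targets:
        print(np.degrees(R.from_matrix(base[0].T@M).as_rotvec()).round(1),(base[0].T@(c-base[1])*1000).round(1))
E
python3 - <<'E'
from h import *
M,c=tool(.38,-.42,.1);print(np.linalg.det(M),M.round(2).tolist(),c,tool(.38,-.42)[1])
rows([(M,c)])
print('vertical yaw only');Mv=tool(.38,0)[0];rows([(Mv,c)])
print('from there');rows([tool(.38,-.42,.1),tool(.38,-.42)],base=(Mv,c))
print('tilted base');rows([tool(.38,-.42)],base=tool(.38,-.42,.1))
E
```

```text
0.9999999999999998 [[0.8, 0.49, 0.36], [0.45, -0.87, 0.2], [0.41, -0.0, -0.91]] [ 0.52352146 -0.07317327  0.26578847] [ 0.55905272 -0.05316789  0.17447958]
[-26.5  13.3 124.4] [-508.1 -528.9  -15.8]
vertical yaw only
[ -0.    0.  126.6] [-508.1 -528.9  -15.8]
from there
[ 0.  24.1 -0. ] [0. 0. 0.]
[ 0.  24.1 -0. ] [40.8  0.  91.3]
tilted base
[0. 0. 0.] [  0.   0. 100.]
```

Units first: shifts go in shares of 0.4 m and turns go in shares of 180 degrees. So -352 mm / 400 = -0.88, -338 mm / 400 = -0.845, 84 degrees / 180 = 0.4667.

Emit:
{"fn": "send_rows", "kwargs": {"rows": "0 0 0.0611 -0.1075 -0.11 -0.0375 1;0 0 0.1167 -0.2125 -0.22 -0.0375 1;0 0 0.1778 -0.3175 -0.33 -0.0375 1;0 0 0.2333 -0.425 -0.44 -0.0375 1;0 0 0.2944 -0.53 -0.55 -0.0375 1;0 0 0.35 -0.635 -0.66 -0.0375 1;0 0 0.4111 -0.74 -0.77 -0.0375 1;0 0 0.4667 -0.845 -0.88 -0.0375 1"}}

```text
time: 2.4
eef_pos: [0.4405, 0.1558, 0.2655]
tcp_rot: [0.811, 0.585, 0.001, 0.0]
contact_force: [1.2, 0.7, -0.4]
opening: 0.999
finger_force: 0.0
```

Run:
```python
from h import *
Mv=tool(.38,0)[0];_,c=tool(.38,-.42,.1);rows([(Mv,c),tool(.38,-.42,.1)]);print(ctrl.get_state()['time'])
```

```text
[ 0.1 -0.1 42.3] [-191.3  150.8   -0.2]
[-8.8 22.9 41.7] [-191.3  150.8   -0.2]
2.4
```

Scaled: -191 mm / 400 = -0.4775, 151 mm / 400 = 0.3775, 42 degrees / 180 = 0.2333.

Emit:
{"fn": "send_rows", "kwargs": {"rows": "0 0 0.0611 -0.12 0.095 0 1;0 0 0.1167 -0.24 0.1875 0 1;0 0 0.1778 -0.36 0.2825 0 1;0 0 0.2333 -0.4775 0.3775 0 1;-0.0278 0.0667 0.2333 -0.4775 0.3775 0 1;-0.05 0.1278 0.2333 -0.4775 0.3775 0 1;-0.05 0.1278 0.2333 -0.4775 0.3775 0 1;-0.05 0.1278 0.2333 -0.4775 0.3775 0 1"}}

```text
time: 3.4
eef_pos: [0.5241, -0.0711, 0.2648]
tcp_rot: [0.946, 0.247, 0.202, -0.053]
contact_force: [0.4, 0.1, 0.3]
opening: 1.0
finger_force: 0.0
```

Run:
```python
from h import *
s=ctrl.get_state();print(s['qpos'],s['contact_force'])
rows([tool(.38,-.42,.05),tool(.38,-.42),tool(.38,-.42,-.003)])
p=shot('scene');a=p['color'][140:260,215:345][:,:,::-1];b=shot('top')['color'][140:260,190:320][:,:,::-1]
cv2.imwrite('pics/appr.png',cv2.resize(np.hstack([a,b]),None,fx=3,fy=3,interpolation=cv2.INTER_CUBIC))
```

```text
[-0.48164511 -0.20795647  2.09649923  0.40507337  1.05028955  0.41056038] [0.43733116 0.06626282 0.25812399]
[ 0.1 -0.  -0.1] [-1.   1.4 48.5]
[ 0.1 -0.  -0.1] [-1.   1.4 98.5]
[ 0.1 -0.  -0.1] [ -1.1   1.4 101.5]
```

View pics/appr.png

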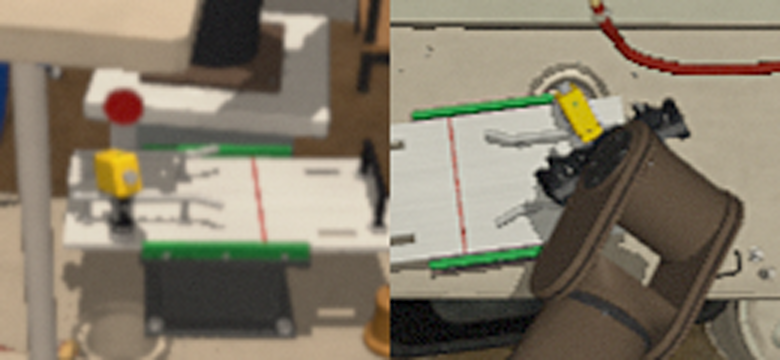

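The crop shows the open gripper above the lane side of the sensor, in line with its turned head. Descending now.

Scaled: 98 mm / 400 = 0.245, 80 mm / 400 = 0.2.

Emit:
{"fn": "send_rows", "kwargs": {"rows": "0 0 0 -0.0025 0.0025 0.075 1;0 0 0 -0.0025 0.0025 0.15 1;0 0 0 -0.0025 0.0025 0.2 1;0 0 0 -0.0025 0.0025 0.245 1;0 0 0 -0.0025 0.0025 0.245 1;0 0 0 -0.0025 0.0025 0.245 1", "grip_force": 25}}

```text
time: 4.25
eef_pos: [0.5599, -0.0525, 0.176]
tcp_rot: [0.946, 0.248, 0.203, -0.052]
contact_force: [0.2, -0.2, 0.3]
opening: 1.003
finger_force: 0.0
```

Run:
```python
from h import *
s=ctrl.get_state();print(s['contact_force'],s['eef_pos']);rows([tool(.38,-.42)])
p=shot('scene');a=p['color'][140:260,215:345][:,:,::-1];b=shot('top')['color'][140:260,190:320][:,:,::-1]
cv2.imwrite('pics/desc.png',cv2.resize(np.hstack([a,b]),None,fx=3,fy=3,interpolation=cv2.INTER_CUBIC))
```

```text
[ 0.17881367 -0.23112214  0.29755754] [ 0.55985859 -0.05245413  0.17598056]
[ 0.1 -0.1  0. ] [-1.6  0.2  0.9]
```

View pics/desc.png

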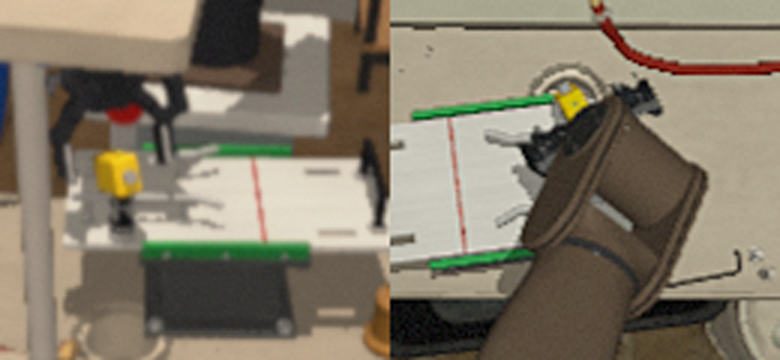

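The fingers straddle the yellow head in both views. Closing gently.

Emit:
{"fn": "send_rows", "kwargs": {"rows": "0 0 0 0 0 0 0.2;0 0 0 0 0 0 -0.2;0 0 0 0 0 0 -0.4;0 0 0 0 0 0 -0.6;0 0 0 0 0 0 -0.8;0 0 0 0 0 0 -1;0 0 0 0 0 0 -1;0 0 0 0 0 0 -1", "grip_force": 25}}

```text
time: 5.35
eef_pos: [0.5596, -0.0528, 0.1755]
tcp_rot: [0.946, 0.248, 0.203, -0.052]
contact_force: [-2.5, -4.1, 2.1]
opening: 0.298
finger_force: 30.8
```

Run:
```python
from h import *
s=ctrl.get_state();print(s['contact_force'],s['eef_pos'],s['opening'],s['finger_force'],s['wrist_torque'])
b=(R.from_quat(s['tcp_rot']).as_matrix(),np.array(s['eef_pos']))
# path relative to nominal, base = nominal grasp
g=tool(.38,-.42)
rows([tool(.38*k,-.42*k) for k in(.8,.6,.4,.2,0)],base=g)
```

```text
[-2.5203672  -4.06514574  2.10529962] [ 0.55957922 -0.05275148  0.17552552] 0.29786959509729377 30.82829475402832 [-0.50757678  0.27435109 -0.17263317]
[-1.6 -4.8  4. ] [ 2.5 -0.7  0.1]
[-2.9 -9.6  8.2] [ 4.9 -1.1  0.4]
[ -3.8 -14.4  12.5] [ 7.3 -1.1  1. ]
[ -4.4 -19.1  16.9] [ 9.7 -0.7  1.7]
[ -4.6 -23.8  21.4] [11.8 -0.   2.5]
```

Scaled: 11.8 mm / 400 = 0.0295, 9.7 mm / 400 = 0.0243, -23.8 degrees / 180 = -0.1322.

Emit:
{"fn": "send_rows", "kwargs": {"rows": "-0.0089 -0.0267 0.0222 0.0063 -0.0018 0.0003 -1;-0.0161 -0.0533 0.0456 0.0123 -0.0028 0.001 -1;-0.0211 -0.08 0.0694 0.0183 -0.0028 0.0025 -1;-0.0244 -0.1061 0.0939 0.0243 -0.0018 0.0043 -1;-0.0256 -0.1322 0.1189 0.0295 0 0.0063 -1;-0.0256 -0.1322 0.1189 0.0295 0 0.0063 -1;-0.0256 -0.1322 0.1189 0.0295 0 0.0063 -1"}}

```text
time: 6.22
eef_pos: [0.5704, -0.0464, 0.1784]
tcp_rot: [0.998, 0.067, 0.002, 0.0]
contact_force: [2.3, -0.9, 3.7]
opening: 0.301
finger_force: 28.5
```

```bash
cat >> h.py <<'E'
def redline(p):
    c=p['color'].astype(int);m=((c[...,0]-np.maximum(c[...,1],c[...,2]))>45).astype(np.uint8)
    n,l,st,ce=cv2.connectedComponentsWithStats(m);return [(st[i].tolist()) for i in range(1,n) if st[i][4]>15]
E
python3 - <<'E'
from h import *
s=ctrl.get_state();print(s['contact_force'],s['eef_pos'],s['opening'],s['finger_force'],s['wrist_torque'])
print(R.from_quat(s['tcp_rot']).as_matrix().round(3));rows([tool(0,0)])
E
```

```text
[ 2.26816137 -0.92760812  3.67229448] [ 0.57038108 -0.04639172  0.17837691] 0.3006055725061269 28.52057933807373 [-0.16104069 -0.25300203  0.01810162]
[[ 0.991  0.134  0.004]
 [ 0.134 -0.991 -0.   ]
 [ 0.004  0.001 -1.   ]]
[ 0.  -0.2  0.1] [-1.2  0.8  1.4]
```

Emit:
{"fn": "send_rows", "kwargs": {"rows": "0 0 0 0 0 0 0;0 0 0 0 0 0 1;0 0 0 0 0 0 1;0 0 0 0 0 -0.075 1;0 0 0 0 0 -0.2 1;0 0 0 0 -0.15 -0.2 1;0 0 0 0 -0.3 -0.2 1;0 0 0 0 -0.45 -0.2 1"}}

```text
time: 7.22
eef_pos: [0.5451, 0.1334, 0.2576]
tcp_rot: [0.998, 0.066, 0.001, 0.0]
contact_force: [1.3, 0.7, -0.0]
opening: 0.995
finger_force: 0.0
```

Run:
```python
from h import *
s=ctrl.get_state();print(s['contact_force'],s['eef_pos'])
S=shot('scene','s2.png');T=shot('top','t2.png')
PO2=PO
for ps in([T,S],[T],[S]):print(fit_sensor(ps,PO,(0,0)))
Rp,t=plateT(*PO);out=[]
for p in(T,S):
    u,v=proj(p,Rp@np.array([.105,.062,.074])+t);u0,v0=int(u)-16,int(v)-16;K=12
    im=cv2.resize(p['color'][v0:v0+32,u0:u0+32][:,:,::-1],None,fx=K,fy=K,interpolation=cv2.INTER_NEAREST)
    pts,_=headpts(0,0);uv=[(np.array(proj(p,Rp@a+t))-[u0,v0]+.5)*K for a in pts]
    for i in range(8):
        for j in range(i+1,8):
            if bin(i^j).count('1')==1: cv2.line(im,tuple(int(x) for x in uv[i]),tuple(int(x) for x in uv[j]),(0,0,255),1)
    out.append(im)
a=cv2.resize(cv2.imread('pics/t2.png')[160:240,160:290],(384,236));b=cv2.resize(cv2.imread('pics/s2.png')[160:240,225:355],(384,236))
cv2.imwrite('pics/ov2.png',np.vstack([np.hstack(out)[90:330],np.hstack([a,b])]))
```

```text
[ 1.34759584  0.73912622 -0.01221042] [0.54506355 0.13337159 0.25762756]
(array([ 0.01 , -0.179, -0.466, -1.842,  0.276,  0.098]), np.float64(51.37), [140, 160])
(array([-0.02 , -0.14 , -0.368, -1.305]), np.float64(13.66), [140])
(array([ 0.018, -0.201,  0.204,  0.17 ]), np.float64(36.41), [160])
```

View pics/ov2.png

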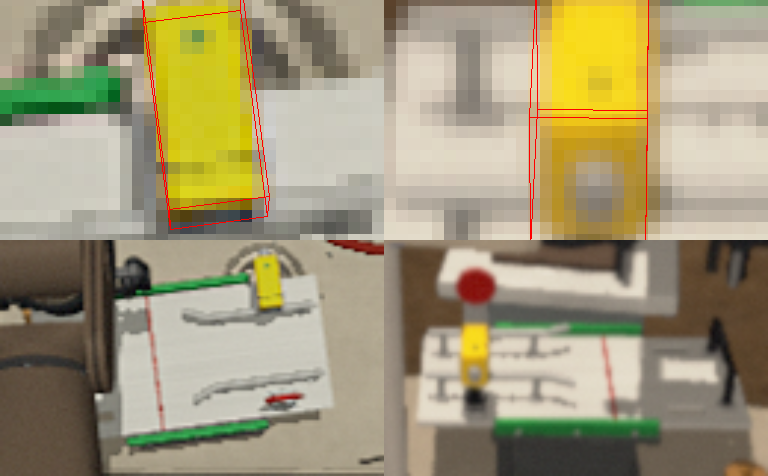

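Swivel is now square in the top overlay, with the head's sides along the wire model. For tilt, the fit is biased by the grey connector and lens, so I'll measure the top-face/back-face split directly.

Run:
```python
from h import *
S=shot('scene');T=shot('top')
Rp,t=plateT(*PO)
def edges(p,ti,sw=0):
    _,A=headpts(sw,ti);f=lambda y,z:np.array(proj(p,Rp@(A@np.array([0,y,z])+[.105,.062,.048])+t))
    return {'front_top':f(.028,.044),'back_top':f(-.028,.044),'back_bot':f(-.028,.008),'front_bot':f(.028,.008)}
for p,n in((S,'S'),(T,'T')):
    for ti in(-.2,-.1,0,.1):print(n,ti,{k:v.round(1).tolist() for k,v in edges(p,ti).items()})
    e=edges(p,0);u=int(round(e['back_top'][0]));v=int(min(x[1] for x in e.values()))
    for r in range(v-4,v+26):
        print(r,[p['color'][r,c].tolist() for c in ((u-3,u-2,u+2,u+3) if n=='S' else (u-3,u-2,u,u+1,u+2))])
```

```text
S -0.2 {'front_top': [254.9, 187.8], 'back_top': [254.6, 195.4], 'back_bot': [254.5, 207.7], 'front_bot': [254.8, 199.6]}
S -0.1 {'front_top': [254.9, 187.5], 'back_top': [254.6, 197.1], 'back_bot': [254.5, 208.8], 'front_bot': [254.8, 198.9]}
S 0 {'front_top': [254.9, 187.5], 'back_top': [254.5, 198.8], 'back_bot': [254.5, 209.8], 'front_bot': [254.8, 198.2]}
S 0.1 {'front_top': [254.9, 187.6], 'back_top': [254.5, 200.7], 'back_bot': [254.5, 210.8], 'front_bot': [254.8, 197.5]}
183 [[116, 105, 98], [122, 115, 107], [120, 111, 104], [120, 112, 104]]
184 [[118, 108, 100], [125, 118, 110], [122, 116, 108], [120, 115, 106]]
185 [[120, 110, 101], [123, 117, 107], [122, 115, 108], [118, 111, 105]]
186 [[118, 108, 99], [120, 115, 106], [122, 115, 107], [120, 113, 105]]
187 [[128, 116, 95], [135, 123, 102], [135, 123, 101], [131, 120, 100]]
188 [[164, 137, 75], [183, 152, 81], [185, 154, 80], [181, 152, 83]]
189 [[210, 166, 47], [233, 192, 52], [236, 197, 50], [233, 192, 55]]
190 [[234, 192, 38], [247, 214, 33], [247, 216, 32], [244, 208, 34]]
191 [[242, 205, 33], [248, 217, 28], [248, 219,
[... 3835 characters left out ...]
 205, 31]]
182 [[127, 118, 100], [164, 145, 14], [174, 159, 31], [160, 144, 33], [149, 129, 27]]
183 [[105, 99, 82], [93, 78, 26], [76, 67, 48], [70, 68, 62], [69, 74, 74]]
184 [[106, 105, 98], [79, 75, 76], [77, 80, 84], [89, 90, 89], [100, 103, 97]]
185 [[106, 106, 97], [123, 122, 115], [133, 134, 124], [130, 131, 123], [130, 127, 120]]
186 [[133, 130, 121], [137, 136, 126], [138, 137, 126], [135, 133, 123], [126, 125, 117]]
187 [[133, 131, 123], [134, 135, 124], [130, 129, 120], [126, 126, 116], [174, 173, 160]]
188 [[122, 120, 112], [125, 126, 115], [174, 171, 162], [201, 199, 187], [203, 201, 189]]
189 [[196, 194, 182], [197, 195, 183], [203, 200, 188], [210, 207, 195], [205, 202, 192]]
```

Top edge, split and bottom at scene rows 188.2/199.7/209.5 match the level model (187.5/198.8/209.8). The top view agrees, so the sensor is aimed. Next is the handle.

```bash
cat >> h.py <<'E'
def darkbar(p,w0,r=14):
    u,v=[int(round(a)) for a in proj(p,w0)]
    return u,v
E
python3 - <<'E'
from h import *
s=ctrl.get_state();S=shot('scene')
for n in('s0','s2'):pass
def line(im):
    c=im.astype(int);o=[]
    for r in range(195,219):
        w=c[r,290:312];a=np.clip(w[:,2]-w[:,1]-15,0,None)
        if a.sum()>30:o.append((r,290+(a*np.arange(22)).sum()/a.sum()))
    o=np.array(o);k=np.polyfit(o[:,0],o[:,1],1);return np.polyval(k,[198,208,216]).round(2)
print(line(cv2.imread('pics/scene0.png')),line(S['color'][:,:,::-1]))
for z in(.106,):print(ray(S,*[line(S['color'][:,:,::-1])[1],208],z))
Rp,t=plateT(*PO);M=R.from_quat(s['tcp_rot']).as_matrix()
print(proj(S,[.4745,.186,.146]))
rows([(M,np.array([.4745,.186,z])) for z in(.2576,.147)])
E
```

```text
[299.6  301.03 302.18] [299.54 301.07 302.3 ]
[0.49939183 0.08092694 0.106     ]
(np.float64(338.59051756845787), np.float64(195.12962357798116))
[ 0.  -0.  -0.1] [-63.1 -63.2  -0.3]
[ 0.  -0.  -0.1] [-63.2 -63.3 110.3]
```

Scaled: 109 mm / 400 = 0.2725, 85 mm / 400 = 0.2125.

Emit:
{"fn": "send_rows", "kwargs": {"rows": "0 0 0 -0.08 -0.0825 0 1;0 0 0 -0.1575 -0.1625 0 1;0 0 0 -0.1575 -0.1625 0.075 1;0 0 0 -0.1575 -0.1625 0.15 1;0 0 0 -0.1575 -0.1625 0.2125 1;0 0 0 -0.1575 -0.1625 0.2725 1;0 0 0 -0.1575 -0.1625 0.2725 1", "grip_force": 40}}

```text
time: 8.35
eef_pos: [0.4736, 0.1861, 0.1463]
tcp_rot: [0.998, 0.065, -0.002, 0.001]
contact_force: [0.2, -0.5, 0.6]
opening: 0.995
finger_force: 0.0
```

Run:
```python
from h import *
s=ctrl.get_state();print(s['contact_force'],s['eef_pos'])
p=shot('scene');a=p['color'][140:240,240:370][:,:,::-1];b=shot('top')['color'][150:250,150:280][:,:,::-1]
cv2.imwrite('pics/hand.png',cv2.resize(np.hstack([a,b]),None,fx=3,fy=3,interpolation=cv2.INTER_CUBIC))
```

```text
[ 0.17494028 -0.45432165  0.63298924] [0.47361993 0.18614101 0.14630837]
```

View pics/hand.png

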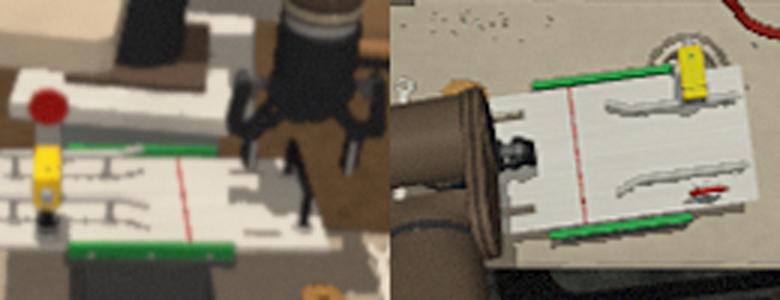

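The fingers straddle the black bar (scene crop, around (300,165)). Closing on it.

Scaled: -1 mm / 400 = -0.0025.

Emit:
{"fn": "send_rows", "kwargs": {"rows": "0 0 0 0 -0.0025 0 0;0 0 0 0 -0.0025 0 -0.4;0 0 0 0 -0.0025 0 -0.7;0 0 0 0 -0.0025 0 -1;0 0 0 0 -0.0025 0 -1;0 0 0 0 -0.0025 0 -1;0 0 0 0 -0.0025 0 -1;0 0 0 0 -0.0025 0 -1", "grip_force": 50}}

```text
time: 9.45
eef_pos: [0.4747, 0.1887, 0.1489]
tcp_rot: [0.998, 0.067, 0.001, 0.0]
contact_force: [-1.2, -1.9, 4.0]
opening: 0.096
finger_force: 48.9
```

```bash
cat >> h.py <<'E'
def meas():
    s=ctrl.get_state();print(s['time'],s['contact_force'].round(2) if hasattr(s['contact_force'],'round') else s['contact_force'],np.round(s['eef_pos'],4),s['opening'],s['finger_force'],np.round(s['wrist_torque'],2))
    T=shot('top');c=T['color'].astype(int);a=np.clip(c[...,0]-c[...,1]-20,0,None)
    o=[]
    ex=np.array([np.cos(PO[2]),np.sin(PO[2])])
    for r in range(181,224):
        w=a[r,200:250]*((c[r,200:250,0]>130)&(c[r,200:250,2]>60))
        if w.max()>15:
            k=w.argmax();i=np.arange(max(k-2,0),min(k+3,50));o.append((200+(w[i]*i).sum()/w[i].sum(),r))
    o=np.array(o);k=np.polyfit(o[:,1],o[:,0],1);res=o[:,0]-np.polyval(k,o[:,1]);o=o[abs(res)<1];k=np.polyfit(o[:,1],o[:,0],1)
    w=[ray(T,np.polyval(k,v),v,.106)[:2] for v in(186,220)]
    # green strip ends (outer), strip mask on top
    g=(c[...,1]-np.maximum(c[...,0],c[...,2])>35).astype(np.uint8);n,l,st,ce=cv2.connectedComponentsWithStats(g)
    e=[]
    for i in range(1,n):
        if st[i][4]>40 and 180<ce[i][0]<290 and 155<ce[i][1]<245:
            ys,xs=np.nonzero(l==i);P=np.array([ray(T,x,y,.112)[:2] for x,y in zip(xs,ys)])@ex
            e.append((P.min().round(4),P.max().round(4),st[i].tolist()))
    print('line',w,len(o),'along',[float((q@ex).round(4)) for q in w],'strips',e)
    return T
E
python3 -c "
from h import *
meas()"
```

```text
9.45 [-1.25 -1.92  3.99] [0.4747 0.1887 0.1489] 0.09556364405891327 48.917407393455505 [-0.42  0.15  0.06]
line [array([0.54010497, 0.08718919]), array([0.42815997, 0.07165187])] 43 along [-0.0149, -0.0143] strips [(np.float64(-0.0527), np.float64(0.0997), [197, 171, 47, 9, 144]), (np.float64(-0.0522), np.float64(0.1019), [203, 221, 48, 9, 153])]
```

Gripped; about 118 mm to go. First 60 mm with the light down-push, then more.

Scaled: 60 mm / 400 = 0.15, 52 mm / 400 = 0.13.

Emit:
{"fn": "send_rows", "kwargs": {"rows": "0 0 0 0 0.01 0 -1;0 0 0 0 0.03 0 -1;0 0 0 0 0.05 0 -1;0 0 0 0 0.07 0 -1;0 0 0 0 0.09 0 -1;0 0 0 0 0.11 0 -1;0 0 0 0 0.13 0 -1;0 0 0 0 0.15 0 -1"}}

```text
time: 10.5
eef_pos: [0.4826, 0.1312, 0.1489]
tcp_rot: [0.998, 0.066, 0.001, -0.002]
contact_force: [-1.2, 6.5, 3.0]
opening: 0.093
finger_force: 49.0
```

```bash
python3 -c "
from h import *
meas()"
```

```text
10.5 [-1.15  6.51  2.98] [0.4826 0.1312 0.1489] 0.09289412361485949 48.97501766681671 [0.99 0.14 0.01]
line [array([0.54037638, 0.02892263]), array([0.42839158, 0.01371809])] 40 along [0.0429, 0.0431] strips [(np.float64(-0.0527), np.float64(0.103), [197, 171, 48, 8, 141]), (np.float64(-0.0457), np.float64(0.1019), [205, 221, 46, 9, 148])]
```

Scaled: 48 mm / 400 = 0.12, 42 mm / 400 = 0.105.

Emit:
{"fn": "send_rows", "kwargs": {"rows": "0 0 0 0 0.015 0.0025 -1;0 0 0 0 0.03 0.0025 -1;0 0 0 0 0.045 0.005 -1;0 0 0 0 0.06 0.0075 -1;0 0 0 0 0.075 0.0075 -1;0 0 0 0 0.09 0.01 -1;0 0 0 0 0.105 0.01 -1;0 0 0 0 0.12 0.01 -1"}}

```text
time: 11.55
eef_pos: [0.4915, 0.0856, 0.1488]
tcp_rot: [0.998, 0.065, 0.004, -0.004]
contact_force: [-2.5, 14.3, 16.1]
opening: 0.1
finger_force: 50.3
```

Run:
```python
from h import *
meas();print(ctrl.get_state()['tcp_rot'])
```

```text
11.55 [-2.46 14.29 16.08] [0.4915 0.0856 0.1488] 0.1002944226228869 50.33699154853821 [2.25 0.35 0.02]
line [array([ 0.54059548, -0.01811664]), array([ 0.42857692, -0.03264342])] 36 along [0.0895, 0.0891] strips [(np.float64(-0.0491), np.float64(0.103), [198, 171, 47, 8, 121]), (np.float64(0.0033), np.float64(0.1019), [220, 221, 31, 7, 102])]
[ 0.99784976  0.06528054  0.00440394 -0.00386202]
```

Emit:
{"fn": "send_rows", "kwargs": {"rows": "0 0 0 0 0.01 0 -1;0 0 0 0 0.02 0 -1;0 0 0 0 0.03 0 -1;0 0 0 0 0.03 0 -1"}}

```text
time: 12.1
eef_pos: [0.4932, 0.0732, 0.1488]
tcp_rot: [0.998, 0.065, 0.004, -0.004]
contact_force: [-1.7, 13.0, 16.6]
opening: 0.098
finger_force: 50.3
```

Run:
```python
from h import *
T=meas();S=shot('scene')
a=cv2.resize(S['color'][165:245,215:325][:,:,::-1],None,fx=7,fy=7,interpolation=cv2.INTER_CUBIC)
cv2.imwrite('pics/e1.png',a)
```

```text
12.1 [-1.66 13.05 16.62] [0.4932 0.0732 0.1488] 0.09796354781708337 50.33715784549713 [1.94 0.35 0.02]
line [array([ 0.54065564, -0.03103247]), array([ 0.42862724, -0.04523004])] 35 along [0.1023, 0.1016] strips [(np.float64(-0.0357), np.float64(0.103), [202, 171, 43, 7, 112]), (np.float64(0.0161), np.float64(0.1019), [224, 221, 27, 6, 88])]
```

View pics/e1.png

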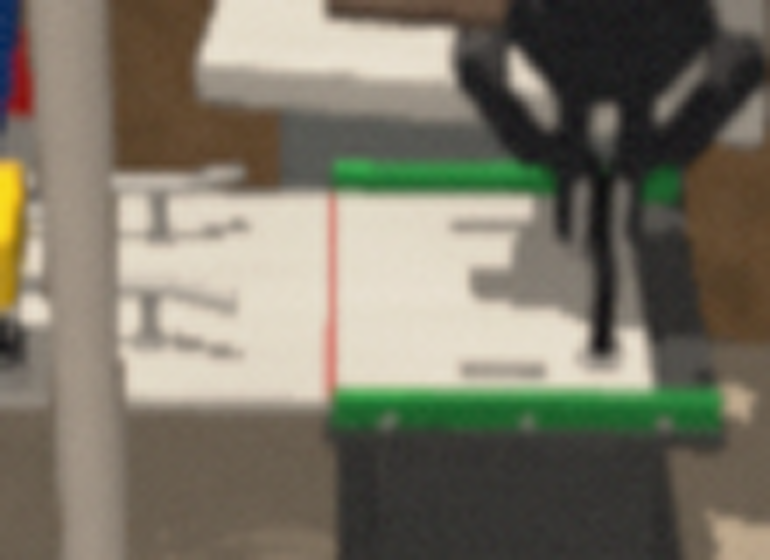

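The red line at crop x≈331–333 meets both strip ends (≈333), so it's within about 2 mm of the edge. The plate looks flat under the grip. A last check of the sensor in the top view, then settle.

Scaled: 0.5 mm / 400 = 0.0013.

Emit:
{"fn": "send_rows", "kwargs": {"rows": "0 0 0 0 0.0013 0 -1;0 0 0 0 0.0013 0 -1;0 0 0 0 0.0013 0 -1;0 0 0 0 0.0013 0 -1"}}

```text
time: 12.7
eef_pos: [0.4932, 0.0732, 0.1488]
tcp_rot: [0.998, 0.065, 0.004, -0.004]
contact_force: [-1.8, 13.9, 16.3]
opening: 0.096
finger_force: 50.4
```

Run:
```python
from h import *
T=meas();d=.102+.0146;p=(PO[0]+d*np.cos(PO[2]),PO[1]+d*np.sin(PO[2]),PO[2])
print(fit_sensor([T],p,(0,0)))
for n in['peach_can','end_stack','chuck','spanner']:print(n,find(T,n)[:1])
```

```text
12.7 [-1.79 13.88 16.34] [0.4932 0.0732 0.1488] 0.09609100239652629 50.35769283771515 [ 2.1   0.29 -0.03]
line [array([ 0.54065568, -0.03104012]), array([ 0.42862718, -0.04521428])] 36 along [0.1024, 0.1016] strips [(np.float64(-0.0357), np.float64(0.103), [202, 171, 43, 7, 113]), (np.float64(0.0161), np.float64(0.1019), [224, 221, 27, 6, 87])]
(array([-0.054, -0.145, -0.399, -1.582]), np.float64(20.03), [149])
peach_can [(0.69, [0.435, -0.3775, 0.0882], [349, 218])]
end_stack [(0.77, [0.4979, -0.3346, 0.0167], [332, 201])]
chuck [(0.73, [0.5597, 0.2134, 0.0559], [174, 182])]
spanner [(0.47, [0.4841, 0.2958, 0.0073], [152, 205])]
```

```bash
python3 -c "
from plant import ctrl
print(ctrl.sign_off())"
```

```text
the job is handed in; nothing more can be done
None
```

The job is handed in, with no verdict returned: the sensor is aimed square and level, the red line measures within about 2 mm of the deck's edge, the fingers still hold the tail handle down, and no bystander I could check had moved (the sage can was not re-checked).

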